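# Pin the microscope carriage at its hidden index notch

### The arm

A 6-joint arm with a two-finger parallel gripper is mounted at the origin on the work surface. World frame = base frame: x ahead of the robot, y to its left, z up, the work surface at z = 0. Lengths are in mm, angles in rad, forces in N, time in s.
With the tool pointing down it reaches from about 350 to 875 mm from the base axis. Payload 4.2 kg.
Tool frame: the origin (TCP) lies between the finger pads; the fingertips stand 14 mm ahead of it and the grasp point (between the pads) lies 5 mm behind it; z points along the fingers, y is the line along which they close (so a half turn about z gives the same grasp; the last joint's range is limited). The gripper opens to 85 mm and grips with 20 to 120 N. Pads are 22 mm wide; open, the fingers measure 114 mm over their backs; the gripper's body (76 mm by 85 mm) begins 54 mm behind the grasp point. The pads swing forward as they close: fully open they stand 13 mm farther back than shut.
Start: joints at [-1.061, 0.385, 0.008, 0, -1.194, -0.259], TCP at [155.129, -605.421, 245.312] pointing down, gripper open.
Joint ranges: [-3.14, 3.14], [-1.21, 2.06], [-1.07, 1.41], [-3.16, 2.05], [-2.99, -0.16], [-3.1, 3.1]. Speed limits (rad/s): [2.79, 2.79, 3.14, 3.14, 3.14, 3.14].

### API

Orientations are given as a unit quaternion [x, y, z, w].
In Python, from bench import * gives the robot as it stands.
- The arm moves only by the tool carry_out, never from a script. Its argument "motion" is a list of rows, each a list of 7 numbers: the turn, a rotation vector about the tool's x, y, z in rad, then the shift along the tool's x, y, z in mm, then the opening, from -1 (shut) to 1 (fully open), so that 0 is half open. A call has 1 to 5 rows; each row is the pose to reach, as a shift and turn from the pose commanded when the call began, along the tool's axes at that moment; what a row does not reach only later rows make up. A row lasts 1/8 s, in which the tool goes at most 62.5 mm and 10.7 degrees, less where a joint would pass 70% of its speed; a pose out of reach is approached as far as the arm can. A call with a gripper value outside its range is refused whole. The fingers move at their own pace and stop on an object; the grip force is fixed at half the most. Time passes only in rows, so rows that repeat a pose let the fingers close. It gives the time, the measured TCP pose, the force, the opening and the grip force at its end, in the units of the state.
- read_state(): the state, without advancing time (a new reading comes with each control period).
- get_image(name): name is "scene" or "top" or "wrist"; returns a dict with "color" (480x640x3 uint8, blue, green, red), "mtx" (3x3 intrinsics, pixels), "position" and "orientation" of the camera in the world. Camera axes: x right, y down, z forward; pixel columns grow to the right and rows downward; lengths in mm; the calibration is good to about 2 mm. A picture is of the moment at which its call begins. There is no depth.
- job_done(): hands the job in; it is judged then, once.
The state is a dict: "clock": time; "joints": joint angles; "joint_vel": joint speeds; "joint_efforts": joint torques, N m; "position": TCP position; "ee_rot": TCP orientation; "contact_force": force on the tool from outside, world axes, zero at the start; "wrist_torque": the same for the moment, N m; "gripper_width": finger opening in mm; "grasp_force": force on a finger pad.
Only numpy, scipy, OpenCV 4.12 (cv2) and the standard library are available. Lean on these libraries where they do the work, as an engineer would, in place of code of your own. Each camera call takes 0.05 s, during which the arm holds its last target. There are 200 camera calls.

### The job

Lock the blue carriage on the microscope's slide: take the yellow-knobbed pin out of its white rest, put it down through the brass bushing and, with its tip dragging lightly on the hidden bar inside, draw the carriage along by the pin alone until the pin drops into the bar's index notch. Stop there without forcing the pin (30 N is too much), leave it standing fully down in the notch and let go. Do not push on the slide or carriage with the gripper, and leave the black pin and everything else on the bench where it is.

Things in the scene. Friction and masses are not known exactly. Their poses are not given: they have to be found in the camera images.
- slide: fixed grey and aluminium slide housing, 94 mm wide (x), 466 mm long (y), 48 mm tall; origin at the centre of its underside on the bench, z up. Inside, hidden under the carriage, a smooth level steel bar runs along y, its top 45 mm above this origin, with one cross notch 14 mm wide (along y) and 15 mm deep (floor at 30 mm); the notch's place is not measured
- carriage (a joint): travel of the blue carriage along the slide's +y, m: 0 at its right-hand stop, 0.13 at its left-hand stop; starts between 0 and 0.015. The notch lies under the bushing somewhere between 0.035 and 0.115. About 1 to 2 N of friction.
- bore (a point): centre of the mouth of the brass bushing on the carriage, 70 mm above the bench; moves with the carriage. Square hole 12.5 mm wide, square to the slide, through 20 mm of brass (70 down to 50 mm height), 3 mm entry chamfer; brass block 50 x 50 mm. The blue plates beside it are 56 mm high; a black lens mount, 107 mm high, stands 110 to 140 mm from it towards +y
- rest: fixed white block 50 mm (x) by 150 mm (y), 45 mm tall, with two holes on its y axis at 40 mm either side of its centre, 35 mm deep and 11.5 mm wide; origin at the centre of its underside. The two pins stand in them, which is in which varies.
- pin_center (a point): half-way up the yellow-knobbed locking pin (46 mm above its tip); z up along the pin. Steel shaft 10 mm diameter, 64 mm long, its tip tapering to 7 mm over the last 3 mm, under a round yellow knob 26 mm diameter and 28 mm tall; 92 mm in all, about 60 to 110 g
- pin_knob (a point): centre of the yellow knob, 78 mm above the pin's tip: the place to grip
- pin_tip (a point): lower end of the yellow pin, on its axis. In the rest it is 10 mm above the bench, on the hidden bar 45 mm, in the notch 30 mm
- black_pin: decoy locking pin with a black knob, otherwise the same shape as the yellow one; origin at its lower tip, z up along the pin; leave it in its hole
- objective: aluminium microscope objective, 30 mm wide, 50 mm tall, standing on the bench; origin at the centre of its underside; leave alone
- oil_bottle: amber bottle, 30 mm wide, 70 mm tall; origin at the centre of its underside; leave alone
- slide_box: flat blue box 80 x 100 x 34 mm; origin at the centre of its underside; leave alone
- dish: round glass dish, 90 mm wide, 16 mm tall; origin at the centre of its underside; leave alone
- adapter: dark steel ring, 56 mm wide, 12 mm tall; origin at the centre of its underside; leave alone
- driver: screwdriver lying on the bench, about 0.2 m long; leave alone
- pin: the whole yellow pin; origin at its lower tip, z up along it
There are look-alikes about, which are no part of the job. Of the things like the pin, leave any that is red; of the rest the smaller one is meant.

How it is judged (in metres and radians):
On the way, in this order (a step that is already met when the one before it is completed fails the run):
1. the yellow pin is lifted clear of its rest (height (world z) of pin_tip above 0.055 m), for 0.1 s.
2. the pin stands in the carriage's bushing with its tip down on the hidden bar, not yet in the notch (horizontal distance between pin_tip and bore below 0.006 m and z of pin_tip in the frame of slide between 0.04 and 0.048 m), for 0.2 s.
At the end, for the whole second after the job is handed in: the yellow pin stands through the bushing, within 0.15 rad of upright and at rest, its tip fully down in the notch (within 4 mm of the notch's floor, within 7 mm of the bushing's axis), the carriage still (z of pin_tip in the frame of slide below 0.034 m and horizontal distance between pin_tip and bore below 0.007 m and angle between pin_center's own z axis and vertical below 0.15 rad and linear speed of pin below 0.01 m/s and velocity of joint carriage between -0.005 and 0.005 m/s); the robot touches nothing.
It fails at once if the pin is forced against the slide, bar or carriage (more than 30 N) (contact force between pin and slide above 30 N).
It fails at once if the gripper's fingers push on the slide or carriage (more than 5 N) (contact force between the fingers and slide above 5 N).
It fails at once if the arm pushes on the slide or carriage (more than 5 N) (contact force between the arm and slide above 5 N).
It fails at once if the black pin or another bystander is moved more than 30 mm (distance of any of black_pin, objective, oil_bottle, slide_box, dish, adapter, driver from where it was at the start of the episode above 0.03 m).
It also fails if it takes over 72 s, if anything falls off the work surface, if the arm or the gripper's body presses on something with over 40 N, if the wrist force passes 120 N, or if a joint passes its speed limit or range.

## Working session

There is one attempt and no reset: what is moved stays moved. The work goes in short steps, Python scripts to look and compute and a tool call to move; the robot and the scene stay as the last step left them, time stands still between calls to the robot, and variables do not carry over. Pictures are saved under pics/ and viewed, at most 10 in all, crops included, and the job is handed in when it is done.

Besides the shell and the picture viewer there is one more tool, called after "Call:" in YAML: its name, and indented under it one key for each argument. carry_out: Moves the arm, as the interface text tells. Its arguments: {"type":"object","properties":{"motion":{"type":"array"}},"required":["motion"]}

```bash
mkdir -p pics
cat > h.py <<'E'
from bench import *
import numpy as np, cv2
from scipy.spatial.transform import Rotation as R
def snap(n,f):
    im=get_image(n); cv2.imwrite('pics/'+f+'.png',im['color']); np.savez('pics/'+f+'.npz',**{k:np.asarray(v) for k,v in im.items()}); return im
def load(f): return dict(np.load('pics/'+f+'.npz'))
def ray(im,u,v):
    d=np.linalg.inv(im['mtx'])@[u,v,1.]; return np.array(im['position'],float),R.from_quat(im['orientation']).apply(d)
def onz(im,u,v,z):
    p,d=ray(im,u,v); return p+d*(z-p[2])/d[2]
def proj(im,P):
    c=R.from_quat(im['orientation']).inv().apply(np.array(P)-im['position']); q=im['mtx']@c; return q[:2]/q[2]
E
python3 - <<'E'
from h import *
for n in('scene','top','wrist'):
    im=snap(n,n+'0'); print(n,im['position'],im['orientation'],im['mtx'][0,0])
s=read_state(); print(s['clock'],s['position'],s['ee_rot'],s['gripper_width'],s['contact_force'])
E
```

```text
scene [1274.64173801  318.50666524  774.01078608] [ 0.49855026  0.76108244 -0.34317504 -0.23330679] 469.58342444510623
top [ 282.60388836   12.62861725 1567.10843909] [-0.69680541  0.71194853 -0.05623029  0.06655571] 562.3185819764269
wrist [  79.13765642 -624.71716425  372.19063782] [0.60608996 0.78033985 0.12205954 0.09394756] 394.1529006749269
0.15 [ 155.0323714  -605.04267169  244.47806122] [-1.25016793e-01  9.92154271e-01  8.23015666e-04 -1.60530920e-04] 85.35629992048881 [0.78695252 0.56617528 0.02390045]
```

View pics/top0.png

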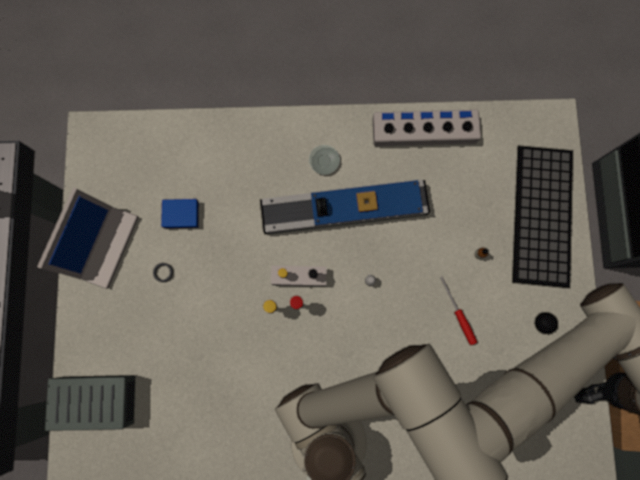

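View pics/scene0.png

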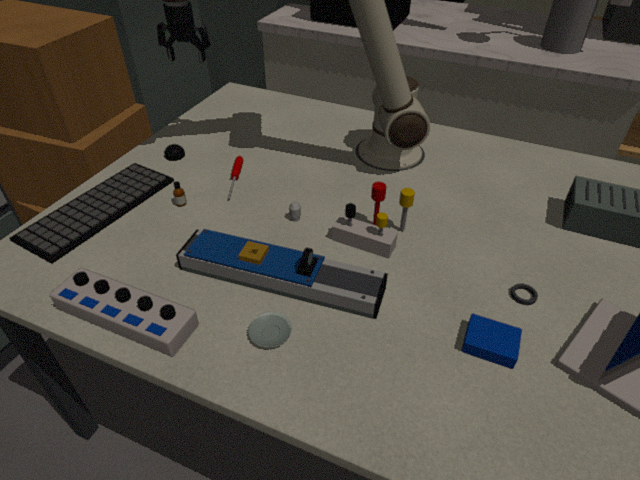

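The top view shows +x up and +y to the left. Things that could be taken for the pin:

| Candidate | Top pixel | Scene pixel |
|---|---|---|
| Small yellow knob in the white rest | (283,272) | (382,220) |
| Taller yellow one outside the rest | (270,306) | (407,197) |
| Taller red one | (296,302) | (379,190) |
| Black pin in the rest | (313,273) | (350,211) |

By the description (not red, smaller, in the rest) it's the small yellow one. The bushing is at top (367,201), scene (254,252). I'll measure these now.

```bash
cat >> h.py <<'E'
def blobs(im,lo,hi,amin=15,box=None):
    m=cv2.inRange(cv2.cvtColor(im['color'],cv2.COLOR_BGR2HSV),np.array(lo),np.array(hi))
    if box is not None:
        k=np.zeros_like(m); x0,y0,x1,y1=box; k[y0:y1,x0:x1]=255; m&=k
    n,l,s,c=cv2.connectedComponentsWithStats(m)
    return [(c[i].round(1),s[i]) for i in range(1,n) if s[i,4]>=amin],m
def tri(a,pa,b,pb):
    p,d=ray(a,*pa); q,e=ray(b,*pb); d/=np.linalg.norm(d); e/=np.linalg.norm(e)
    t=np.linalg.lstsq(np.c_[d,-e],q-p,rcond=None)[0]; A=p+d*t[0];B=q+e*t[1]
    return (A+B)/2,np.linalg.norm(A-B)
E
python3 - <<'E'
from h import *
t=load('top0'); s=load('scene0')
for n,im,bx in(('top',t,(250,150,450,330)),('scene',s,(170,170,440,330))):
    for c,st in blobs(im,(18,110,70),(35,255,255),15,bx)[0]: print(n,'yellow',c,st)
    for c,st in blobs(im,(0,150,70),(6,255,255),15,bx)[0]: print(n,'red',c,st)
    bl,m=blobs(im,(100,120,40),(125,255,255),200,bx)
    for c,st in bl: print(n,'blue',c,st)
    # blue area corners
    cs=max(cv2.findContours(m,cv2.RETR_EXTERNAL,cv2.CHAIN_APPROX_NONE)[0],key=cv2.contourArea)
    print(cv2.minAreaRect(cs))
a=cv2.resize(s['color'][170:270,320:430],None,fx=4,fy=4,interpolation=cv2.INTER_CUBIC)
b=cv2.resize(t['color'][165:325,255:435],None,fx=2.2,fy=2.5,interpolation=cv2.INTER_CUBIC)
b=b[:400]; 
if b.shape[0]<400:b=np.pad(b,((0,400-b.shape[0]),(0,0),(0,0)))
c=np.hstack([a,b]); print(c.shape); cv2.imwrite('pics/crop1.png',c[:, :800] if c.shape[1]<=800 else cv2.resize(c,(800,int(400*800/c.shape[1]))))
E
```

```text
top yellow [366.7 201.3] [357 192  20  19 280]
top yellow [282.4 272.7] [278 268  10  10  76]
top yellow [269.5 306.1] [263 300  14  13 137]
top red [296.2 302.2] [291 296  12  13 124]
top blue [369.5 202.5] [ 312  181  110   44 2742]
((366.28082275390625, 202.50633239746094), (31.414623260498047, 108.77958679199219), 83.1572265625)
scene yellow [407.7 196.5] [401 188  14  20 198]
scene yellow [382.5 219.1] [377 212  11  16 127]
scene yellow [253.5 250.9] [239 242  29  19 350]
scene red [235.2 173.5] [231 170  10  10  58]
scene red [380.  189.6] [373 182  13  19 139]
scene blue [250.1 256.7] [ 184  230  140   56 3010]
((253.52581787109375, 256.38934326171875), (136.50009155273438, 31.4226131439209), 13.13402271270752)
(400, 836, 3)
```

View pics/crop1.png

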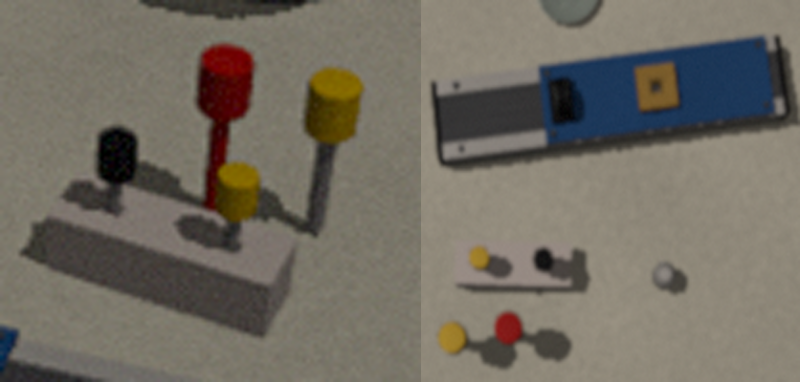

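The crop confirms it: the small yellow knob (about (238,190) in the crop) stands in the rest beside the black pin. The bigger yellow and red ones stand on the bench on the robot side of the rest.

Run:
```python
from h import *
t=load('top0'); s=load('scene0')
for n,a,b in(('pin',(282.4,272.7),(382.5,219.1)),('bigY',(269.5,306.1),(407.7,196.5)),('red',(296.2,302.2),(380,189.6)),('bush',(366.7,201.3),(253.5,250.9)),('black',(313,273),(350,211))):
    print(n,*tri(t,a,s,b))
print('pin top z102',onz(t,282.4,272.7,100),'bush z70',onz(t,366.7,201.3,70),onz(s,253.5,250.9,68))
# slide/rest directions at top
for u,v,z in((261,200,48),(265,232,48),(425,181,48),(428,213,48),(312,190,56),(421,181,56)): print((u,v),onz(t,u,v,z).round(1))
# bushing edges angle
_,m=blobs(t,(18,110,70),(35,255,255),15,(350,185,385,220)); m=cv2.morphologyEx(m,cv2.MORPH_CLOSE,np.ones((7,7)))
c=max(cv2.findContours(m,0,1)[0],key=cv2.contourArea); r=cv2.boxPoints(cv2.minAreaRect(c))
print(np.array([onz(t,*p,70) for p in r]).round(1), cv2.minAreaRect(c))
_,m=blobs(t,(100,120,40),(125,255,255),200,(250,150,450,330)); c=max(cv2.findContours(m,0,1)[0],key=cv2.contourArea)
r=cv2.boxPoints(cv2.minAreaRect(c)); print(np.array([onz(t,*p,56) for p in r]).round(1))
```

```text
pin [443.59548159 112.24619293  89.95978328] 0.022614617900131164
bigY [355.9316329  145.54820044 105.99467547] 0.12726817512429878
red [363.9766939   76.9057919  111.46528961] 1.749889712713747
bush [ 637.44349188 -119.70283029   66.25632883] 1.5654179744055285
black [441.52598142  31.28719568  86.29763407] 0.621475107221828
pin top z102 [442.49824803 111.579928   100.        ] bush z70 [ 636.19964626 -118.66482828   70.        ] [ 639.21523373 -119.40469243   68.        ]
(261, 200) [652.1 172.4  48. ]
(265, 232) [561.5 161.7  48. ]
(425, 181) [ 695.4 -284.6   48. ]
(428, 213) [ 604.3 -287.8   48. ]
(312, 190) [675.2  30.1  56. ]
(421, 181) [ 693.5 -272.    56. ]
[[ 657.3  -92.6   70. ]
 [ 663.  -139.8   70. ]
 [ 615.5 -144.5   70. ]
 [ 609.7  -97.5   70. ]] ((366.67999267578125, 201.260009765625), (17.111984252929688, 17.39482879638672), 81.8698959350586)
[[ 665.7   34.7   56. ]
 [ 695.3 -264.9   56. ]
 [ 606.9 -270.5   56. ]
 [ 577.6   26.1   56. ]]
```

```bash
cat >> h.py <<'E'
def go(x,y,z,yaw=0.098):
    s=read_state(); r=R.from_quat(s['ee_rot'])
    # tool down, tool y along (-sin yaw, cos yaw)
    t=R.from_matrix(np.array([[-np.cos(yaw),-np.sin(yaw),0],[-np.sin(yaw),np.cos(yaw),0],[0,0,-1]]))
    print('clk',round(s['clock'],2),'at',np.round(s['position'],1),'turn',(r.inv()*t).as_rotvec().round(3),'shift',r.inv().apply(np.array([x,y,z])-s['position']).round(1),'w',round(s['gripper_width'],1),'F',np.round(s['contact_force'],1))
E
python3 -c "
from h import *
go(420,-400,245); go(443.5,112,200)"
```

```text
clk 0.15 at [ 155.  -605.   244.5] turn [ 0.002 -0.     0.153] shift [-3.076e+02  1.329e+02 -3.000e-01] w 85.4 F [0.8 0.6 0. ]
clk 0.15 at [ 155.  -605.   244.5] turn [ 0.002 -0.     0.153] shift [-457.3  623.    45.5] w 85.4 F [0.8 0.6 0. ]
```

Call:
carry_out:
  motion:
    - [0,0,0.05,-60,26,0,0.2]
    - [0,0,0.08,-120,52,0,0.2]
    - [0,0,0.11,-180,78,0,0.2]
    - [0,0,0.14,-240,104,0,0.2]
    - [0,0,0.153,-290,130,0,0.2]

```text
clock: 0.78
position: [401.1, -409.6, 245.1]
ee_rot: [-0.049, 0.999, 0.0, -0.0]
contact_force: [0.3, -1.3, 0.2]
gripper_width: 51.5
grasp_force: 0.0
```

```bash
python3 -c "
from h import *
go(443.5,112,200)"
```

```text
clk 0.78 at [ 401.1 -409.6  245.1] turn [ 0.    -0.    -0.001] shift [-92.8 515.   45.2] w 51.5 F [ 0.3 -1.3  0.2]
```

Call:
carry_out:
  motion:
    - [0,0,0,-10,60,0,0.2]
    - [0,0,0,-20,120,0,0.2]
    - [0,0,0,-30,180,0,0.2]
    - [0,0,0,-40,240,0,0.2]
    - [0,0,0,-50,300,0,0.2]

```text
clock: 1.4
position: [419.9, -105.8, 245.4]
ee_rot: [-0.049, 0.999, 0.0, 0.0]
contact_force: [1.4, 0.5, 1.2]
gripper_width: 51.3
grasp_force: 0.0
```

```bash
python3 -c "
from h import *
go(443.5,112,200)"
```

```text
clk 1.4 at [ 419.9 -105.8  245.4] turn [ 0.  0. -0.] shift [-44.7 214.4  45.4] w 51.3 F [1.4 0.5 1.2]
```

Call:
carry_out:
  motion:
    - [0,0,0,-15,55,10,0.2]
    - [0,0,0,-30,110,20,0.2]
    - [0,0,0,-40,165,30,0.2]
    - [0,0,0,-45,214,40,0.2]
    - [0,0,0,-45,214,45,0.2]

```text
clock: 2.02
position: [443.9, 112.3, 199.6]
ee_rot: [-0.051, 0.999, -0.0, -0.0]
contact_force: [-0.6, -0.1, 0.6]
gripper_width: 50.9
grasp_force: 0.0
```

```bash
python3 -c "
from h import *
im=snap('wrist','w1'); im2=snap('top','t1')
go(443.5,112,84); print(proj(im,[443.5,112,88]),proj(im,[637.4,-119.7,70]))
for c,s in blobs(im,(18,110,60),(35,255,255),40)[0]: print(c,s)
"
```

```text
clk 2.12 at [443.4 109.7 199.5] turn [-0.001 -0.002  0.001] shift [ -0.6   2.3 115.5] w 51.1 F [-0.4 -0.9  0. ]
[320.21318548 238.92155779] [ 12.57255015 429.88522794]
[400.4  96.5] [ 364   61   71   72 3859]
[318.  239.4] [ 298  215   41   49 1629]
[ 21.3 421.7] [   0  394   53   60 1769]
```

View pics/w1.png

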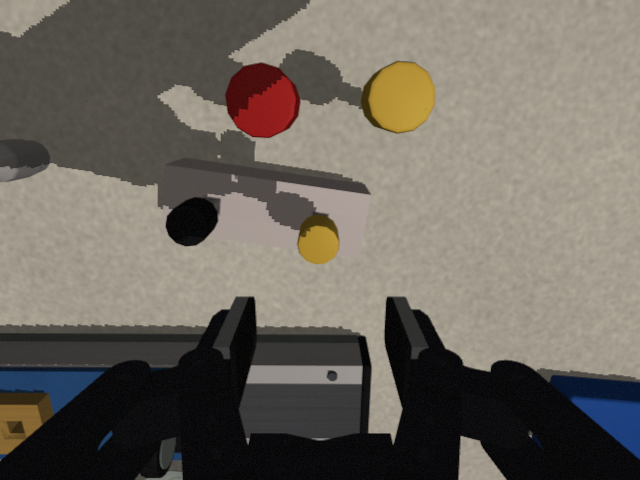

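The wrist view has the small yellow knob at (318,239), against a prediction of (320,239). The black knob is at (192,221), and the tall red and yellow ones at (263,100) and (400,97) are clear of the fingers. I'll go down to it.

Call:
carry_out:
  motion:
    - [0,0,0,-1,2,40,0.2]
    - [0,0,0,-1,2,80,0.2]
    - [0,0,0,-1,2,105,0.2]
    - [0,0,0,-1,2,115,0.2]
    - [0,0,0,-1,2,115,0.2]

```text
clock: 2.75
position: [445.1, 111.1, 85.4]
ee_rot: [-0.048, 0.999, -0.0, -0.0]
contact_force: [-0.1, -0.0, -0.3]
gripper_width: 50.9
grasp_force: 0.0
```

```bash
python3 -c "
from h import *
im=snap('wrist','w2'); go(443.5,112,84); print(proj(im,[443.5,112,88]))
for c,s in blobs(im,(18,110,60),(35,255,255),40)[0]: print(c,s)
"
```

```text
clk 2.8 at [445.5 111.6  86.1] turn [ 0.     0.001 -0.001] shift [2.  0.6 2.1] w 51.2 F [ 0.1  0.2 -1. ]
[323.60218114 333.59182379]
[496.1  74.4] [  401     0   186   154 22369]
[320.2 336.3] [ 282  286   76   99 6000]
```

View pics/w2.png

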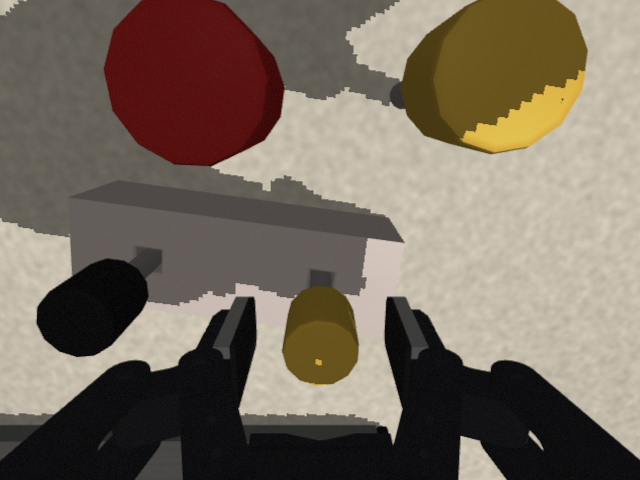

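The knob at (320,336) is centred between the pads at (240,350) and (400,350), and the fingers clear the black and tall pins. Closing.

Call:
carry_out:
  motion:
    - [0,0,0,1,0,1,-0.2]
    - [0,0,0,1,0,1,-0.6]
    - [0,0,0,1,0,1,-1]
    - [0,0,0,1,0,1,-1]
    - [0,0,0,1,0,1,-1]

```text
clock: 3.42
position: [444.5, 111.9, 85.3]
ee_rot: [-0.049, 0.999, 0.0, 0.001]
contact_force: [-0.4, -1.3, 6.0]
gripper_width: 24.7
grasp_force: 58.6
```

Call:
carry_out:
  motion:
    - [0,0,0,0,0,-5,-1]
    - [0,0,0,0,0,-15,-1]
    - [0,0,0,0,0,-40,-1]
    - [0,0,0,0,0,-70,-1]
    - [0,0,0,0,0,-85,-1]

```text
clock: 4.05
position: [444.3, 112.1, 171.3]
ee_rot: [-0.049, 0.999, 0.001, 0.001]
contact_force: [0.5, -0.1, -1.9]
gripper_width: 24.6
grasp_force: 58.9
```

```bash
python3 -c "
from h import *
im=snap('wrist','w3'); go(600,-115,165); 
for c,s in blobs(im,(18,110,60),(35,255,255),40)[0]: print(c,s)
"
```

```text
clk 4.1 at [445.2 112.5 172.8] turn [0.002 0.005 0.   ] shift [-131.7 -241.6    7.9] w 24.7 F [ 0.5 -0.4  0.8]
[411.3  92.6] [ 366   51   88   84 5532]
[320.2 338.6] [ 284  288   74   99 5925]
[ 13.8 446. ] [   0  420   33   54 1041]
```

Call:
carry_out:
  motion:
    - [0,0,0,-30,-50,-10,-1]
    - [0,0,0,-60,-100,-10,-1]
    - [0,0,0,-90,-150,-10,-1]
    - [0,0,0,-120,-200,-10,-1]
    - [0,0,0,-140,-240,-5,-1]

```text
clock: 4.72
position: [607.8, -115.3, 173.9]
ee_rot: [-0.048, 0.999, 0.0, 0.0]
contact_force: [-0.5, 1.6, -0.4]
gripper_width: 24.4
grasp_force: 59.2
```

```bash
python3 -c "
from h import *
go(637.5,-119.5,170)"
```

```text
clk 4.72 at [ 607.8 -115.3  173.9] turn [ 0.     0.    -0.001] shift [-29.2  -7.    3.9] w 24.4 F [-0.5  1.6 -0.4]
```

Call:
carry_out:
  motion:
    - [0,0,0,-15,-4,2,-1]
    - [0,0,0,-29,-7,4,-1]
    - [0,0,0,-29,-7,4,-1]
    - [0,0,0,-29,-7,4,-1]

```text
clock: 5.22
position: [635.7, -116.8, 170.3]
ee_rot: [-0.049, 0.999, 0.0, -0.0]
contact_force: [-0.8, 0.3, -0.7]
gripper_width: 24.4
grasp_force: 59.2
```

```bash
python3 -c "
from h import *
im=snap('wrist','w4');snap('scene','s4');snap('top','t4'); go(637.5,-119.5,170)
s=read_state(); p=np.array(s['position'])
print('hole pred',proj(im,[637.4,-119.7,70]),'tip pred',proj(im,p-[0,0,75.5]))
for c,s in blobs(im,(15,90,40),(38,255,255),40)[0]: print(c,s)
b=im['color']; cv2.imwrite('pics/w4c.png',cv2.resize(b[170:410,200:440],None,fx=2.4,fy=2.4,interpolation=cv2.INTER_CUBIC))
"
```

```text
clk 5.38 at [ 635.8 -117.   170.7] turn [0.    0.    0.001] shift [-1.4 -2.6  0.7] w 24.3 F [ 0.5 -1.  -0.8]
hole pred [315.68395268 247.44883177] tip pred [320.27715257 260.2960936 ]
[314.2 241.2] [ 274  204   83   81 5791]
[320.2 338.2] [ 283  287   75  100 6060]
```

View pics/w4c.png

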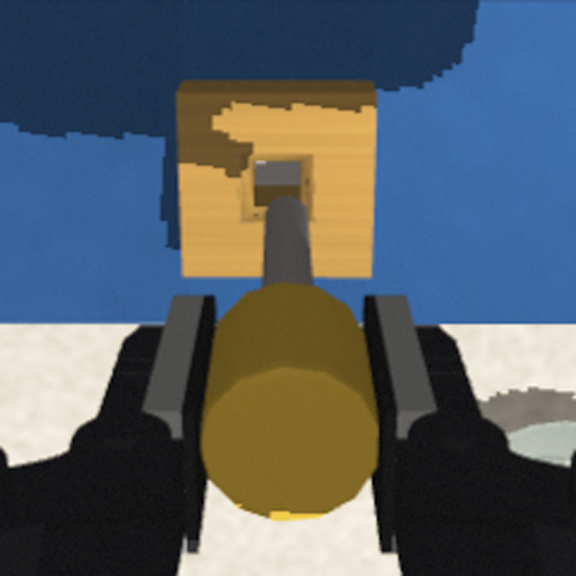

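The crop shows the bushing mouth centred near (278,187), which is full-frame (315.8,248) and matches the triangulated bore. The pin's tip hangs just right of it and a little towards +x, its lower edge at full-frame (319.7,250.5). I'll work out the offset with both in the same view.

```bash
python3 -c "
from h import *
im=load('w4')
h=onz(im,315.7,247.8,70)
for z in(93,95,97):
  print('hole',h.round(1),'tip',z,(onz(im,319.7,250.5,z)+[3.5,0,0]).round(1))
# knob from same image: mean of knob blob vs model centre
for P in([635.8,-117,175.7],): print('knobpred',proj(im,P))
for n,t in(('top','t4'),('scene','s4')):
  i=load(t)
  for c,s in blobs(i,(15,90,40),(38,255,255),15,(200,150,450,330))[0]: print(n,c,s)
"
```

```text
hole [ 637.6 -119.7   70. ] tip 93 [ 634.4 -117.8   93. ]
hole [ 637.6 -119.7   70. ] tip 95 [ 633.7 -117.9   95. ]
hole [ 637.6 -119.7   70. ] tip 97 [ 633. -118.   97.]
knobpred [320.35749067 341.73310682]
top [366.5 202.4] [357 194  20  17 266]
top [269.4 306.1] [263 300  14  13 148]
scene [406.7 197. ] [400 187  15  21 252]
scene [249.2 212.8] [244 204  11  19 158]
scene [253.3 252.2] [239 241  30  24 472]
```

Call:
carry_out:
  motion:
    - [0,0,0,-3,-2,5,-1]
    - [0,0,0,-3,-2,12,-1]
    - [0,0,0,-3,-2,20,-1]
    - [0,0,0,-3,-2,23,-1]
    - [0,0,0,-3,-2,23,-1]

```text
clock: 6.0
position: [639.2, -119.3, 146.8]
ee_rot: [-0.049, 0.999, -0.0, -0.0]
contact_force: [-0.4, 0.0, -1.8]
gripper_width: 24.4
grasp_force: 59.2
```

```bash
python3 -c "
from h import *
im=snap('wrist','w5'); go(637.5,-119.5,145)
s=read_state(); p=np.array(s['position'])
print('tip pred',proj(im,p-[0,0,75.5]),'hole',proj(im,[637.5,-119.7,70]))
b=im['color']; cv2.imwrite('pics/w5c.png',cv2.resize(b[210:350,240:400],None,fx=4,fy=4,interpolation=cv2.INTER_CUBIC))
"
```

```text
clk 6.05 at [ 639.4 -119.3  147.2] turn [-0. -0. -0.] shift [ 1.9 -0.   2.2] w 24.6 F [-1.  -0.1 -0.3]
tip pred [320.60791347 260.57550024] hole [320.24360928 256.13331162]
```

View pics/w5c.png

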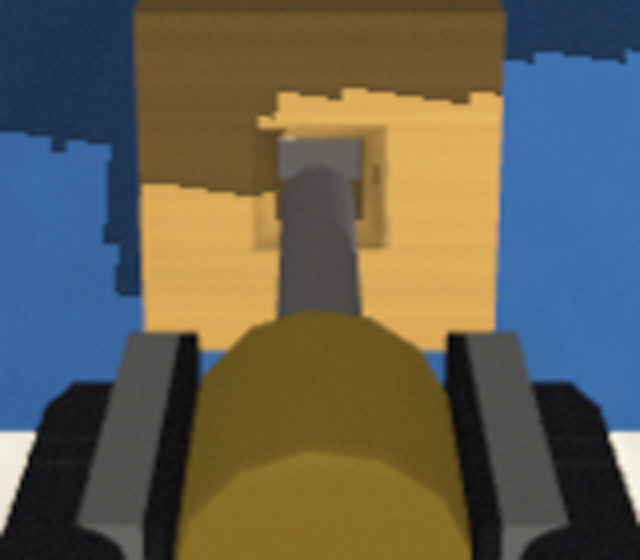

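The tip is centred over the bushing mouth: mouth centre at crop (320,186), tip column at 319. Going straight down, with the last part in small steps.

Call:
carry_out:
  motion:
    - [0,0,0,0,0,4,-1]
    - [0,0,0,0,0,9,-1]
    - [0,0,0,0,0,15,-1]
    - [0,0,0,0,0,21,-1]
    - [0,0,0,0,0,22,-1]

```text
clock: 6.68
position: [639.0, -119.3, 124.5]
ee_rot: [-0.049, 0.999, 0.0, -0.001]
contact_force: [0.4, 0.4, -0.6]
gripper_width: 24.5
grasp_force: 59.2
```

Call:
carry_out:
  motion:
    - [0,0,0,0,0,1,-1]
    - [0,0,0,0,0,1,-1]
    - [0,0,0,0,0,2,-1]
    - [0,0,0,0,0,2,-1]

```text
clock: 7.18
position: [639.4, -119.3, 123.3]
ee_rot: [-0.049, 0.999, 0.0, 0.0]
contact_force: [-0.0, 0.2, -1.2]
gripper_width: 24.4
grasp_force: 59.2
```

Call:
carry_out:
  motion:
    - [0,0,0,0,0,0.5,-1]
    - [0,0,0,0,0,1,-1]
    - [0,0,0,0,0,1,-1]

```text
clock: 7.55
position: [639.3, -119.3, 122.3]
ee_rot: [-0.049, 0.999, -0.0, -0.0]
contact_force: [0.6, 0.0, -0.8]
gripper_width: 24.3
grasp_force: 59.2
```

Call:
carry_out:
  motion:
    - [0,0,0,0,0,0.5,-1]
    - [0,0,0,0,0,1,-1]
    - [0,0,0,0,0,1,-1]

```text
clock: 7.92
position: [639.3, -119.3, 121.2]
ee_rot: [-0.049, 0.999, -0.0, -0.0]
contact_force: [0.4, -0.8, -1.2]
gripper_width: 24.3
grasp_force: 59.2
```

Call:
carry_out:
  motion:
    - [0,0,0,0,0,0.5,-1]
    - [0,0,0,0,0,1,-1]
    - [0,0,0,0,0,1,-1]

```text
clock: 8.3
position: [639.5, -119.3, 120.5]
ee_rot: [-0.049, 0.999, -0.0, 0.0]
contact_force: [-0.3, 0.6, 0.1]
gripper_width: 24.6
grasp_force: 59.3
```

Call:
carry_out:
  motion:
    - [0,0,0,0,0,0.3,-1]
    - [0,0,0,0,0,0.6,-1]
    - [0,0,0,0,0,0.6,-1]

```text
clock: 8.68
position: [639.7, -119.3, 120.4]
ee_rot: [-0.049, 0.999, -0.0, 0.0]
contact_force: [-0.7, 0.7, 3.9]
gripper_width: 24.7
grasp_force: 59.6
```

Contact: 3.9 N at TCP z 120.4, so the tip is at 45 mm on the bar. Now I'll drag towards +y; the first 20 mm can't contain the notch.

Call:
carry_out:
  motion:
    - [0,0,0,0,1,0,-1]
    - [0,0,0,0,3,0,-1]
    - [0,0,0,0,5,0,-1]
    - [0,0,0,0,7,0,-1]
    - [0,0,0,0,8,0,-1]

```text
clock: 9.3
position: [639.1, -111.8, 120.4]
ee_rot: [-0.049, 0.999, -0.001, 0.001]
contact_force: [0.1, -4.6, 4.2]
gripper_width: 24.6
grasp_force: 59.9
```

Call:
carry_out:
  motion:
    - [0,0,0,0,2,0,-1]
    - [0,0,0,0,4,0,-1]
    - [0,0,0,0,6,0,-1]
    - [0,0,0,0,8,0,-1]
    - [0,0,0,0,9,0,-1]

```text
clock: 9.93
position: [638.2, -102.9, 120.4]
ee_rot: [-0.049, 0.999, -0.001, 0.001]
contact_force: [-0.1, -4.6, 5.5]
gripper_width: 24.3
grasp_force: 59.9
```

```bash
python3 -c "
from h import *
im=snap('top','t6'); s=snap('scene','s6'); go(639,-119,121)
print(blobs(im,(18,110,60),(35,255,255),30,(340,180,380,225))[0])
print(read_state()['wrist_torque'])
w=snap('wrist','w6')
# right-hand gap of carriage in t0
t=load('top0'); 
for k in (t,im):
  _,m=blobs(k,(100,120,40),(125,255,255),200,(320,150,450,240)); ys,xs=np.nonzero(m); print(xs.max())
"
```

```text
clk 10.03 at [ 638.2 -102.7  120.4] turn [-0.001  0.001  0.   ] shift [  0.8 -16.3  -0.6] w 24.5 F [-0.3 -4.8  5.8]
[(array([360.8, 205.4]), array([353, 200,  18,  11, 131], dtype=int32))]
[-1.45021609  0.06032172  0.04533292]
421
416
```

The carriage follows the pin (its right edge moved from column 421 to 416), with no side force. From here I'll take short steps and check for the drop each time.

Call:
carry_out:
  motion:
    - [0,0,0,0,1.5,0,-1]
    - [0,0,0,0,3,0,-1]
    - [0,0,0,0,4.5,0,-1]
    - [0,0,0,0,4.5,0,-1]

```text
clock: 10.58
position: [637.8, -98.2, 120.4]
ee_rot: [-0.049, 0.999, -0.0, 0.001]
contact_force: [0.3, -4.1, 4.7]
gripper_width: 24.6
grasp_force: 59.9
```

Call:
carry_out:
  motion:
    - [0,0,0,0,1.5,0,-1]
    - [0,0,0,0,3,0,-1]
    - [0,0,0,0,4.5,0,-1]
    - [0,0,0,0,4.5,0,-1]

```text
clock: 11.08
position: [637.3, -93.8, 120.3]
ee_rot: [-0.049, 0.999, -0.0, 0.001]
contact_force: [-0.8, -4.5, 5.4]
gripper_width: 24.2
grasp_force: 59.9
```

Call:
carry_out:
  motion:
    - [0,0,0,0,1.5,0,-1]
    - [0,0,0,0,3,0,-1]
    - [0,0,0,0,4.5,0,-1]
    - [0,0,0,0,4.5,0,-1]

```text
clock: 11.58
position: [636.9, -89.3, 120.3]
ee_rot: [-0.049, 0.999, -0.0, 0.001]
contact_force: [-1.2, -4.8, 5.6]
gripper_width: 24.6
grasp_force: 59.9
```

Call:
carry_out:
  motion:
    - [0,0,0,0,1.5,0,-1]
    - [0,0,0,0,3,0,-1]
    - [0,0,0,0,4.5,0,-1]
    - [0,0,0,0,4.5,0,-1]

```text
clock: 12.08
position: [636.5, -84.8, 120.4]
ee_rot: [-0.049, 0.999, -0.0, 0.001]
contact_force: [0.5, -4.7, 5.4]
gripper_width: 24.6
grasp_force: 59.9
```

Call:
carry_out:
  motion:
    - [0,0,0,0,1.5,0,-1]
    - [0,0,0,0,3,0,-1]
    - [0,0,0,0,4.5,0,-1]
    - [0,0,0,0,4.5,0,-1]

```text
clock: 12.58
position: [636.0, -80.3, 120.4]
ee_rot: [-0.049, 0.999, -0.0, 0.001]
contact_force: [-0.7, -4.0, 4.1]
gripper_width: 24.4
grasp_force: 59.9
```

Call:
carry_out:
  motion:
    - [0,0,0,0,1.5,0,-1]
    - [0,0,0,0,3,0,-1]
    - [0,0,0,0,4.5,0,-1]
    - [0,0,0,0,4.5,0,-1]

```text
clock: 13.08
position: [635.6, -75.8, 120.4]
ee_rot: [-0.049, 0.999, -0.0, 0.001]
contact_force: [0.4, -4.1, 5.2]
gripper_width: 24.1
grasp_force: 59.9
```

Call:
carry_out:
  motion:
    - [0,0,0,0,1.5,0,-1]
    - [0,0,0,0,3,0,-1]
    - [0,0,0,0,4.5,0,-1]
    - [0,0,0,0,4.5,0,-1]

```text
clock: 13.58
position: [635.1, -71.4, 120.3]
ee_rot: [-0.049, 0.999, -0.0, 0.001]
contact_force: [-0.0, -3.3, 5.0]
gripper_width: 24.4
grasp_force: 59.9
```

Call:
carry_out:
  motion:
    - [0,0,0,0,1.5,0,-1]
    - [0,0,0,0,3,0,-1]
    - [0,0,0,0,4.5,0,-1]
    - [0,0,0,0,4.5,0,-1]

```text
clock: 14.08
position: [634.7, -66.9, 120.4]
ee_rot: [-0.049, 0.999, -0.0, 0.001]
contact_force: [1.2, -4.1, 5.8]
gripper_width: 24.5
grasp_force: 59.9
```

Call:
carry_out:
  motion:
    - [0,0,0,0,1.5,0,-1]
    - [0,0,0,0,3,0,-1]
    - [0,0,0,0,4.5,0,-1]
    - [0,0,0,0,4.5,0,-1]

```text
clock: 14.58
position: [634.2, -62.4, 120.3]
ee_rot: [-0.049, 0.999, -0.0, 0.001]
contact_force: [-0.2, -3.7, 5.2]
gripper_width: 24.3
grasp_force: 59.9
```

Call:
carry_out:
  motion:
    - [0,0,0,0,1.5,0,-1]
    - [0,0,0,0,3,0,-1]
    - [0,0,0,0,4.5,0,-1]
    - [0,0,0,0,4.5,0,-1]

```text
clock: 15.08
position: [633.8, -57.9, 120.3]
ee_rot: [-0.049, 0.999, -0.0, 0.001]
contact_force: [0.3, -4.1, 5.0]
gripper_width: 24.4
grasp_force: 59.9
```

Call:
carry_out:
  motion:
    - [0,0,0,0,1.5,0,-1]
    - [0,0,0,0,3,0,-1]
    - [0,0,0,0,4.5,0,-1]
    - [0,0,0,0,4.5,0,-1]

```text
clock: 15.58
position: [633.3, -53.4, 120.3]
ee_rot: [-0.049, 0.999, -0.0, 0.001]
contact_force: [-0.2, -4.9, 5.4]
gripper_width: 24.5
grasp_force: 59.9
```

Call:
carry_out:
  motion:
    - [0,0,0,0,1.5,0,-1]
    - [0,0,0,0,3,0,-1]
    - [0,0,0,0,4.5,0,-1]
    - [0,0,0,0,4.5,0,-1]

```text
clock: 16.08
position: [632.9, -48.9, 120.3]
ee_rot: [-0.049, 0.999, -0.0, 0.001]
contact_force: [0.0, -4.3, 6.2]
gripper_width: 24.7
grasp_force: 59.9
```

Call:
carry_out:
  motion:
    - [0,0,0,0,1.5,0,-1]
    - [0,0,0,0,3,0,-1]
    - [0,0,0,0,4.5,0,-1]
    - [0,0,0,0,4.5,0,-1]

```text
clock: 16.58
position: [632.5, -44.5, 120.4]
ee_rot: [-0.049, 0.999, -0.0, 0.001]
contact_force: [0.1, -4.1, 5.0]
gripper_width: 24.5
grasp_force: 59.9
```

Call:
carry_out:
  motion:
    - [0,0,0,0,1.5,0,-1]
    - [0,0,0,0,3,0,-1]
    - [0,0,0,0,4.5,0,-1]
    - [0,0,0,0,4.5,0,-1]

```text
clock: 17.08
position: [632.0, -40.0, 120.3]
ee_rot: [-0.049, 0.999, -0.0, 0.001]
contact_force: [-0.5, -4.0, 5.2]
gripper_width: 24.5
grasp_force: 59.9
```

Call:
carry_out:
  motion:
    - [0,0,0,0,1.5,0,-1]
    - [0,0,0,0,3,0,-1]
    - [0,0,0,0,4.5,0,-1]
    - [0,0,0,0,4.5,0,-1]

```text
clock: 17.58
position: [631.6, -35.5, 120.4]
ee_rot: [-0.049, 0.999, -0.0, 0.001]
contact_force: [0.5, -4.3, 5.8]
gripper_width: 24.2
grasp_force: 59.9
```

Call:
carry_out:
  motion:
    - [0,0,0,0,1.5,0,-1]
    - [0,0,0,0,3,0,-1]
    - [0,0,0,0,4.5,0,-1]
    - [0,0,0,0,4.5,0,-1]

```text
clock: 18.08
position: [631.1, -31.0, 120.3]
ee_rot: [-0.049, 0.999, -0.0, 0.001]
contact_force: [0.5, -3.4, 5.2]
gripper_width: 24.2
grasp_force: 59.9
```

Call:
carry_out:
  motion:
    - [0,0,0,0,1.5,0,-1]
    - [0,0,0,0,3,0,-1]
    - [0,0,0,0,4.5,0,-1]
    - [0,0,0,0,4.5,0,-1]

```text
clock: 18.58
position: [630.7, -26.5, 120.3]
ee_rot: [-0.049, 0.999, -0.0, 0.001]
contact_force: [0.5, -4.4, 5.8]
gripper_width: 24.4
grasp_force: 59.9
```

Call:
carry_out:
  motion:
    - [0,0,0,0,1.5,0,-1]
    - [0,0,0,0,3,0,-1]
    - [0,0,0,0,4.5,0,-1]
    - [0,0,0,0,4.5,0,-1]

```text
clock: 19.08
position: [630.3, -22.0, 120.4]
ee_rot: [-0.049, 0.999, -0.0, 0.001]
contact_force: [0.2, -3.1, 5.3]
gripper_width: 24.2
grasp_force: 59.9
```

Call:
carry_out:
  motion:
    - [0,0,0,0,1.5,0,-1]
    - [0,0,0,0,3,0,-1]
    - [0,0,0,0,4.5,0,-1]
    - [0,0,0,0,4.5,0,-1]

```text
clock: 19.58
position: [629.7, -17.2, 120.0]
ee_rot: [-0.049, 0.999, -0.0, 0.0]
contact_force: [1.2, -2.5, 5.2]
gripper_width: 24.7
grasp_force: 59.9
```

```bash
python3 -c "
from h import *
im=snap('top','t7'); s=snap('scene','s7'); w=snap('wrist','w7'); go(639,-119,121)
a=s['color'][190:330,140:420]; b=w['color'][200:400,220:420]
cv2.imwrite('pics/c7.png',np.vstack([cv2.resize(a,(600,300)),np.hstack([cv2.resize(b,(300,300)),cv2.resize(im['color'][160:250,240:440][:, :],(300,300))])]))
"
```

```text
clk 19.73 at [629.7 -17.2 120. ] turn [ 0.     0.001 -0.   ] shift [   0.7 -102.3   -1. ] w 24.5 F [ 0.  -2.9  6. ]
```

View pics/c7.png

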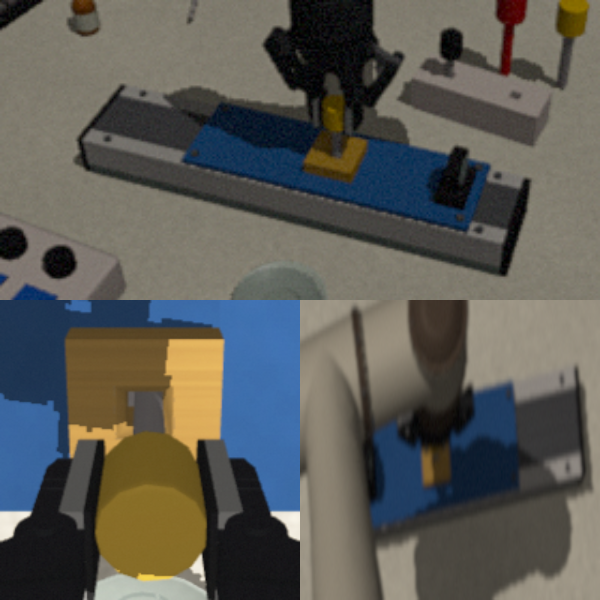

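The crops show the pin upright in the bushing and the carriage drawn about 100 mm, with everything else in place. TCP z just fell by 0.4 mm, so the notch may be starting. Smaller steps now.

Call:
carry_out:
  motion:
    - [0,0,0,0,1,0,-1]
    - [0,0,0,0,2,0,-1]
    - [0,0,0,0,2,0,-1]

```text
clock: 20.1
position: [628.1, -14.6, 118.2]
ee_rot: [-0.049, 0.999, 0.001, -0.001]
contact_force: [0.5, -0.8, -0.8]
gripper_width: 24.7
grasp_force: 59.2
```

Fz has gone and z is falling, so the tip is over the notch. Slightly further in, then lower gently.

Call:
carry_out:
  motion:
    - [0,0,0,0,1,0,-1]
    - [0,0,0,0,1.5,0.5,-1]
    - [0,0,0,0,1.5,1.5,-1]
    - [0,0,0,0,1.5,2,-1]

```text
clock: 20.6
position: [629.1, -13.6, 117.7]
ee_rot: [-0.049, 0.999, 0.0, 0.0]
contact_force: [-0.1, 0.2, -2.1]
gripper_width: 24.3
grasp_force: 59.2
```

Call:
carry_out:
  motion:
    - [0,0,0,0,0,0.7,-1]
    - [0,0,0,0,0,1.5,-1]
    - [0,0,0,0,0,2.2,-1]
    - [0,0,0,0,0,3,-1]
    - [0,0,0,0,0,3,-1]

```text
clock: 21.22
position: [629.0, -13.7, 114.6]
ee_rot: [-0.049, 0.999, 0.0, -0.0]
contact_force: [1.0, 0.6, 0.4]
gripper_width: 24.3
grasp_force: 59.2
```

Call:
carry_out:
  motion:
    - [0,0,0,0,0,1,-1]
    - [0,0,0,0,0,2,-1]
    - [0,0,0,0,0,3,-1]
    - [0,0,0,0,0,4,-1]
    - [0,0,0,0,0,4,-1]

```text
clock: 21.85
position: [629.0, -13.8, 110.6]
ee_rot: [-0.049, 0.999, -0.0, -0.0]
contact_force: [-0.3, -0.7, -0.4]
gripper_width: 24.8
grasp_force: 59.2
```

Call:
carry_out:
  motion:
    - [0,0,0,0,0,1,-1]
    - [0,0,0,0,0,2,-1]
    - [0,0,0,0,0,3,-1]
    - [0,0,0,0,0,4,-1]
    - [0,0,0,0,0,4,-1]

```text
clock: 22.48
position: [629.0, -13.8, 106.6]
ee_rot: [-0.049, 0.999, -0.0, -0.0]
contact_force: [-0.3, -0.4, -0.8]
gripper_width: 24.1
grasp_force: 59.2
```

Call:
carry_out:
  motion:
    - [0,0,0,0,0,0.4,-1]
    - [0,0,0,0,0,0.8,-1]
    - [0,0,0,0,0,1.2,-1]
    - [0,0,0,0,0,1.2,-1]

```text
clock: 22.98
position: [629.1, -13.8, 105.5]
ee_rot: [-0.049, 0.999, -0.0, 0.0]
contact_force: [0.5, -0.3, -0.8]
gripper_width: 24.4
grasp_force: 59.2
```

The tip is at 30 mm, the notch floor, with no load on it. Letting go.

Call:
carry_out:
  motion:
    - [0,0,0,0,0,0,-0.3]
    - [0,0,0,0,0,0,-0.1]
    - [0,0,0,0,0,0,0.1]
    - [0,0,0,0,0,0,0.2]
    - [0,0,0,0,0,0,0.2]

```text
clock: 23.6
position: [629.0, -13.8, 105.5]
ee_rot: [-0.049, 0.999, -0.0, 0.0]
contact_force: [0.0, 0.3, 0.1]
gripper_width: 51.0
grasp_force: 0.0
```

Call:
carry_out:
  motion:
    - [0,0,0,0,0,-10,0.2]
    - [0,0,0,0,0,-30,0.2]
    - [0,0,0,0,0,-60,0.2]
    - [0,0,0,0,0,-90,0.2]
    - [0,0,0,0,0,-90,0.2]

```text
clock: 24.22
position: [630.8, -13.6, 199.4]
ee_rot: [-0.049, 0.999, 0.0, 0.004]
contact_force: [0.9, -0.1, 0.3]
gripper_width: 51.7
grasp_force: 0.0
```

```bash
python3 -c "
from h import *
s=snap('scene','s8'); w=snap('wrist','w8'); go(629,-13.8,195)
for z in(108,): print('knob pred',proj(s,[629,-13.8,z]),proj(w,[629,-13.8,z]))
for i in(s,w):
  for c,st in blobs(i,(18,110,50),(35,255,255),40)[0]: print(c,st)
a=s['color'][190:330,140:420]; b=w['color'][150:430,180:460]
cv2.imwrite('pics/c8.png',np.vstack([cv2.resize(a,(600,300)),np.pad(cv2.resize(b,(300,300)),((0,0),(150,150),(0,0)))]))
"
```

```text
clk 24.32 at [628.8 -13.7 195.8] turn [ 0.001  0.001 -0.   ] shift [-0.2 -0.1  0.8] w 51.6 F [-0.   0.4 -1.4]
knob pred [298.32054778 247.85555807] [320.33905526 249.83500366]
[406.6 197.2] [400 188  15  20 244]
[298.1 258.3] [284 239  29  36 565]
[317.5 228.3] [ 280  189   75   87 5736]
```

View pics/c8.png

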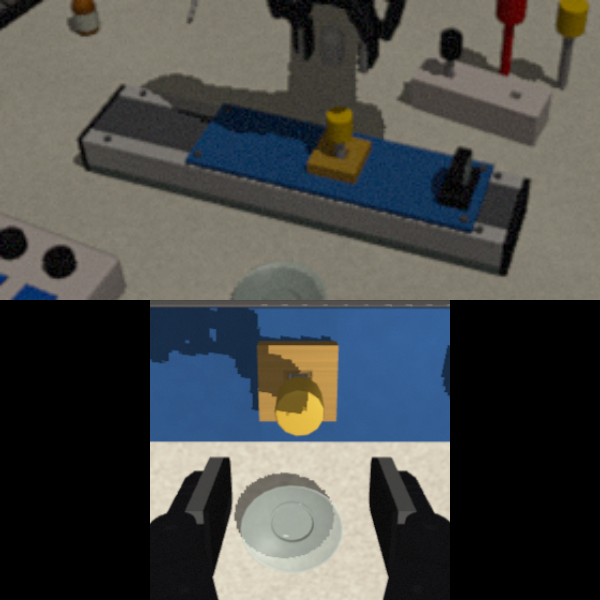

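The pin stands upright and low in the bushing (scene crop (340,125), wrist crop (300,410)), the gripper is clear, and the bystanders haven't moved. Since first bar contact the TCP went down 14.9 mm of the 15 mm notch depth. Handing in.

```bash
python3 -c "
from h import *
s=load('s8'); print('knob top edge pred',proj(s,[629-13,-13.8,122]),'seen row 239')
print(job_done())"
```

```text
knob top edge pred [300.85083349 239.08958659] seen row 239
the job is handed in; nothing more can be done
None
```

The yellow pin is standing fully down in the index notch with the carriage locked and the gripper clear; the job is handed in at about 24 s on the robot's clock, and no verdict came back.

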